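Run a ring gauge down a stud and record the result

ROBOT

A 6-joint arm with a two-finger parallel gripper is mounted at the origin on the work surface; the furniture and walls round the work are solid. World frame = base frame: x ahead of the robot, y to its left, z up, the work surface at z = 0. Lengths are in mm, angles in rad, forces in N, time in s.
With the tool pointing down it reaches from about 350 to 925 mm from the base axis. Payload 6.4 kg.
Tool frame: the origin (TCP) lies on the centre line of the jaws, within the pads' length; the fingertips stand bot.nose_length ahead of it and the grasp point (between the pads) lies 6 mm ahead of it (bot.nose_length is the distance from the TCP to the fingertips, in mm); z points along the fingers, y is the line along which they close (so a half turn about z gives the same grasp; the last joint's range is limited). The gripper opens to 85 mm and grips with 20 to 120 N. Pads are 22 mm wide; open, the fingers measure 114 mm over their backs; the gripper's body (76 mm by 85 mm) begins 54 mm behind the grasp point. The pads swing forward as they close: fully open they stand 13 mm farther back than shut.
Start: joints at [1.099, 0.245, 1.558, -0, 1.339, -0.174], TCP at [190.719, 621.402, 256.29] pointing down, gripper open.
Joint ranges: [-3.13, 3.13], [-1.02, 2.26], [0.13, 2.54], [-0.95, 4.09], [0.21, 2.88], [-2.74, 2.74]. Speed limits (rad/s): [2.57, 2.57, 3.14, 3.14, 3.14, 3.14].

INTERFACE

Orientations are given as a rotation vector (axis times angle).
In Python, from station import bot gives the robot as it stands.
- The arm moves only by the tool play_rows, never from a script. Its argument "increments" is a list of rows, each an object of numbers: "x", "y", "z": the shift along the tool's x, y, z in cm; "wx", "wy", "wz": the turn, a rotation vector about the tool's x, y, z in rad; "jaw": the closure in counts, from 0 (fully open) to 255 (shut). In form: [{"x": .., "y": .., "z": .., "wx": .., "wy": .., "wz": .., "jaw": ..}, ...]. A call has 1 to 20 rows; each row shifts and turns the commanded pose from where the row before left it, along the tool's axes as they then stand; what a row does not reach is not made up. A row lasts 1/10 s, in which the tool goes at most 50 mm and 8.59 degrees, less where a joint would pass 70% of its speed; a pose out of reach is approached as far as the arm can. A call is refused whole if a number of a shift passes 5 or a number of a turn 0.15, either way. A call with a gripper value outside its range is refused whole. The fingers move at their own pace and stop on an object; "grip_force" is the grip in N (left out, the last holds). Time passes only in rows, so rows that do not move let the fingers close. It gives the time, the measured TCP pose, the force, the opening and the grip force at its end, in the units of the state.
- bot.get_state(): the state, without advancing time (a new reading comes with each control period).
- bot.read_camera(name): name is "scene" or "top"; returns a dict with "color" (384x512x3 uint8, red, green, blue), "fx", "fy", "cx", "cy" (pixels), "k1" (the pictures are not rectified: a ray, as slopes to the right and down, at radius r is drawn at 1 + k1 r^2 times it, then the intrinsics apply), "R" (3x3) and "t" (3): a world point X has camera coordinates R X + t. Camera axes: x right, y down, z forward; pixel columns grow to the right and rows downward; lengths in mm; the calibration is good to about 2 mm. A picture is of the moment at which its call begins. There is no depth.
- bot.close_job(): hands the job in; it is judged then, once.
The state is a dict: "t": time; "joints": joint angles; "dq": joint speeds; "tau": joint torques, N m; "tool_pos": TCP position; "tool_rot": TCP orientation; "contact_force": force on the tool from outside, world axes, zero at the start; "ft_torque": the same for the moment, N m; "gripper_width": opening from 0.0 (shut) to 1.0 (fully open); "grasp_force": force on a finger pad.
Only numpy, scipy, OpenCV 4.12 (cv2) and the standard library are available. Lean on these libraries where they do the work, as an engineer would, in place of code of your own. Each camera call takes 0.05 s, during which the arm holds its last target. There are 200 camera calls.

TASK

Screw the ring gauge down the upright stud (clockwise from above), counting its turns, until it binds; nip it up against the tight spot just firmly enough that the stud's pointer is seen to give a little, but do not force it, and leave it there. Then record the result with the little slide in front of the stud: if the gauge made more than one full turn from where it stood, push the slide all the way to the end marked with the long bar, otherwise all the way to the end marked with the short bar. Leave the loose parts lying round the stand where they are.

Things in the scene. Friction and masses are not known exactly. Their poses are not given: they have to be found in the camera images.
- stand: Flat dark steel plate 140 x 144 mm, 12 mm thick, fixed on the table; origin at the centre of its underside, x across the stand (pointing more or less away from the robot), y along the slide's track, z up. Stands on it: at (42, 0) mm a round steel boss (46 mm across, top 34 mm above the table) that carries the upright stud; along the line x = -40 mm the track of the result slide.
- gauge_centre (a point): Centre of the ring gauge: a knurled steel ring, 56 mm across, 20 mm high, on the upright stud (30 mm thread, top 92 mm above the table). Its axes and a white line on top turn with it. Right-hand thread: clockwise from above screws it down, 4 mm a full turn. It starts 68 to 72 mm above the table, binds 0.4 to 1.3 turns further down; free room round it down to 40 mm.
- stud (a joint): Twist of the stud in its sprung holder, rad, clockwise from above, shown by a thin pointer at its foot; 3 N m per rad, springs back to 0 when let go. About 0.07 (0.2 N m, the gauge's drag) while the gauge is being turned freely; grows once it binds. Nipped up well is 0.25 to 0.4 rad (0.75 to 1.2 N m); above 0.5 rad it is being forced. The gauge stays where it is left.
- slide_knob (a point): Middle of the grip of the result slide: an upright black round knob, 16 mm across, 32 mm high, its top 60.5 mm and this point 48.5 mm above the table, its lower end 28.5 mm; it slides along the stand's y with about 2 N of friction, 30 mm either way from the middle of the track to its end stops.
- slide (a joint): Position of the result slide along the stand's y, m; 0 in the middle, -0.03 and +0.03 at the end stops.
- mark_long: Small aluminium tile 34 x 14 mm fixed flat on the stand beyond one end of the track, with a long dark bar (26 mm) on it; origin at the tile's centre. At the end stop on this side the knob is 26 mm from it. Which end it is at differs.
- mark_short: The like tile beyond the other end of the track, with a short dark bar (8 mm).
- work_block: Loose steel block 45 x 75 x 18 mm with three holes, lying to the right of the stand; a bystander, origin at the centre of its underside.
- spanner_17: Loose combination spanner 224 mm long, lying on the robot's side of the stand; a bystander.
- nut_m16_2: Loose hex nut 24 mm across flats, 13 mm high, lying to the left of the stand; a bystander.

How it is judged (in metres and radians):
On the way, in this order (a step that is already met when the one before it is completed fails the run):
1. the gauge is nipped up against the tight spot: the stud gives by more than 0.2 rad (value of joint stud above 0.2 rad), for 0.2 s.
2. the slide stands at the end that fits the count (((distance of gauge_centre from where it was at the start of the episode above 0.0036 m and horizontal distance between slide_knob and mark_long below 0.031 m) or (distance of gauge_centre from where it was at the start of the episode below 0.0044 m and horizontal distance between slide_knob and mark_short below 0.031 m))), for 0.2 s.
At the end, for the whole second after the job is handed in: The gauge rests where it binds (turned back by at most a third of a radian), let go; the slide rests within 5 mm of its end stop: by the long bar if the gauge made more than one full turn, by the short bar if less (within a tenth of a turn of one, either end counts) (z of gauge_centre in the frame of stand below 0.06648 m and value of joint stud between -0.05 and 0.05 rad and velocity of joint slide between -0.01 and 0.01 m/s and ((distance of gauge_centre from where it was at the start of the episode above 0.0036 m and horizontal distance between slide_knob and mark_long below 0.031 m) or (distance of gauge_centre from where it was at the start of the episode below 0.0044 m and horizontal distance between slide_knob and mark_short below 0.031 m))); the robot touches nothing.
It fails at once if the gauge is forced: the stud twisted by more than 0.5 rad (value of joint stud above 0.5 rad).
It fails at once if a loose part beside the stand is pushed away by more than 25 mm (distance of any of work_block, spanner_17, nut_m16_2 from where it was at the start of the episode above 0.025 m).
It also fails if it takes over 72 s, if anything falls off the work surface, if the arm or the gripper's body presses on something with over 40 N, if the wrist force passes 120 N, or if a joint passes its speed limit or range.

## Working session

There is one attempt and no reset: what is moved stays moved. The work goes in short steps, Python scripts to look and compute and a tool call to move; the robot and the scene stay as the last step left them, time stands still between calls to the robot, and variables do not carry over. Pictures are saved under pics/ and viewed, at most 10 in all, crops included, and the job is handed in when it is done.

Besides the shell and the picture viewer there is one more tool, called after ">>>" by a JSON object that holds its "api" and its "payload". play_rows: Moves the arm, as the interface text tells. Its arguments: {"type":"object","properties":{"increments":{"type":"array","items":{"type":"object","properties":{"x":{"type":"number"},"y":{"type":"number"},"z":{"type":"number"},"wx":{"type":"number"},"wy":{"type":"number"},"wz":{"type":"number"},"jaw":{"type":"number"}}}},"grip_force":{"type":"number"}},"required":["increments"]}

```bash
mkdir -p pics; cat > h.py <<'E'
import numpy as np, cv2
from station import bot
def cam(n):
    c=bot.read_camera(n); c['R']=np.array(c['R']); c['t']=np.array(c['t']).ravel(); return c
def save(c,f,box=None,s=1):
    im=cv2.cvtColor(np.asarray(c['color']),cv2.COLOR_RGB2BGR)
    if box: u0,v0,u1,v1=box; im=im[v0:v1,u0:u1]
    cv2.imwrite('pics/'+f,cv2.resize(im,None,fx=s,fy=s,interpolation=cv2.INTER_CUBIC))
def ray(c,u,v):
    K=np.array([[c['fx'],0,c['cx']],[0,c['fy'],c['cy']],[0,0,1.]])
    p=cv2.undistortPoints(np.array([[[u,v]]],float),K,np.array([c['k1'],0,0,0.]))[0,0]
    return -c['R'].T@c['t'], c['R'].T@np.array([p[0],p[1],1])
def onz(c,u,v,z):
    o,d=ray(c,u,v); return o+d*(z-o[2])/d[2]
def proj(c,X):
    K=np.array([[c['fx'],0,c['cx']],[0,c['fy'],c['cy']],[0,0,1.]])
    return cv2.projectPoints(np.array([X],float),cv2.Rodrigues(c['R'])[0],c['t'],K,np.array([c['k1'],0,0,0.]))[0][0,0]
def tri(c1,p1,c2,p2):
    (a,d),(b,e)=ray(c1,*p1),ray(c2,*p2)
    s=np.linalg.lstsq(np.c_[d,-e],b-a,rcond=None)[0]
    P,Q=a+d*s[0],b+e*s[1]; return (P+Q)/2,np.linalg.norm(P-Q)
E
python3 - <<'E'
from h import *
a=cam('scene');b=cam('top')
im=np.vstack([0*a['color'][:0],a['color']])
save(a,'s0.png',s=1.5);save(b,'t0.png',s=1.5)
for c in(a,b): print(c['fx'],c['k1'],-c['R'].T@c['t'],c['R'])
print(bot.nose_length,bot.get_state())
E
```

```text
414.02311554102204 -0.027836027428582658 [ 56.14537743 515.97350536 427.52342492] [[-0.85554734 -0.51721551 -0.02295358]
 [-0.19193279  0.35803612 -0.91376799]
 [ 0.48083319 -0.77736623 -0.40558746]]
473.61639009331793 -0.04593309310883074 [ 245.8659738  -131.40999554 1086.59999404] [[-0.02881521 -0.99950403 -0.01270375]
 [-0.98252985  0.03065894 -0.18356232]
 [ 0.18386076  0.00719243 -0.98292598]]
25.0 {'t': 0.1, 'joints': array([ 1.09893194e+00,  2.45749265e-01,  1.55893385e+00, -2.74993716e-05,
        1.33868921e+00, -1.74077107e-01]), 'dq': array([ 1.37554479e-03, -1.95822004e-03, -2.52695096e-03, -2.73132912e-05,
       -5.55529786e-04, -8.54719901e-05]), 'tau': array([ 2.26296092e-04, -4.30673540e+01, -3.27127934e+01, -2.13511262e-04,
        2.87406838e-03,  9.58484833e-06]), 'tool_pos': array([190.48116287, 620.96823768, 255.26482009]), 'tool_rot': array([-4.65946697e-01, -3.10630032e+00,  2.66384374e-03]), 'contact_force': array([-0.31206141, -0.05148742, -0.00804041]), 'ft_torque': array([0.04043076, 0.00723735, 0.02622424]), 'grasp_force': 0.0, 'gripper_width': 0.9997607345814045}
```

View pics/s0.png

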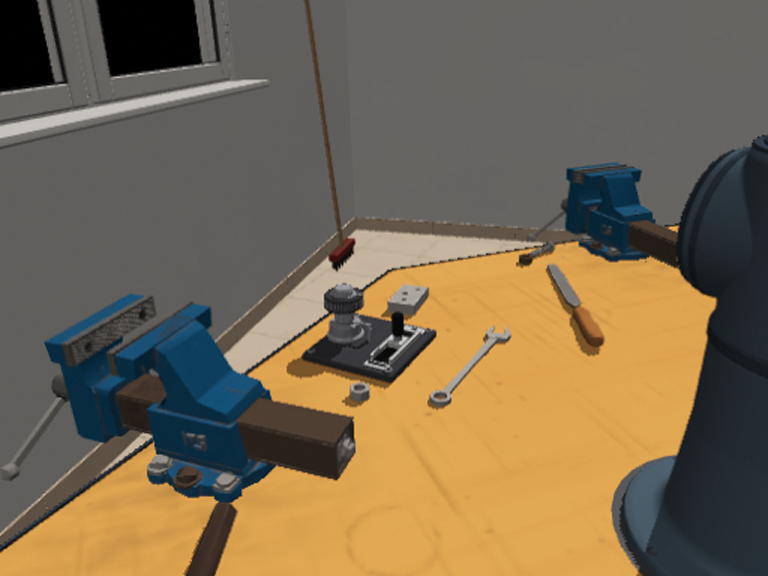

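View pics/t0.png

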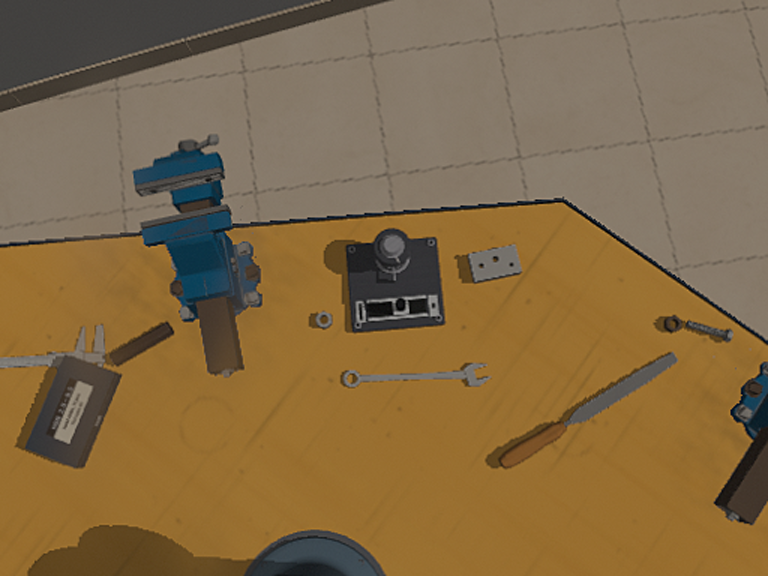

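The scene view shows the stand with the ring gauge near (344,297) and the black knob near (398,323). In the top view the gauge is near (393,245) and the knob near (401,305), with tiles at about (361,311) and (433,305). All of these are in the 1.5x images. I'll take one enlarged composite of both views.

```bash
python3 - <<'E'
from h import *
a=cam('scene');b=cam('top')
A=cv2.resize(a['color'][180:260,195:295],None,fx=4,fy=4,interpolation=cv2.INTER_CUBIC)
B=cv2.resize(b['color'][148:228,220:300],None,fx=7,fy=7,interpolation=cv2.INTER_CUBIC)
A=cv2.copyMakeBorder(A,0,560-320,0,0,cv2.BORDER_CONSTANT)
A=A[:, :240+160]
im=np.hstack([A,B])[:, :800]
im=cv2.resize(np.hstack([A,B]),None,fx=800/960,fy=800/960,interpolation=cv2.INTER_AREA)
print(im.shape)
cv2.imwrite('pics/z0.png',im[:,:,::-1])
np.savez('c0.npz',a=a,b=b)
E
```

```text
(467, 800, 3)
```

View pics/z0.png

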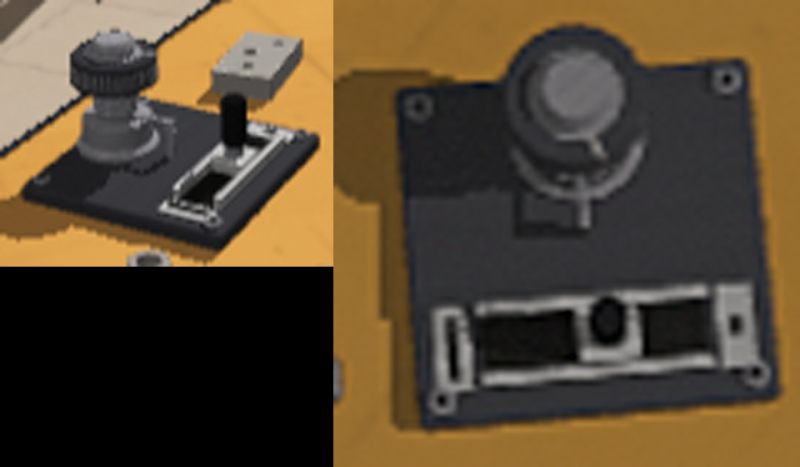

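The left panel shows the gauge ring centred near (115,63) with the stud top near (113,40). The knob runs from its top at (233,97) to (235,145). The right panel shows the plate corners at (397,92), (747,60), (778,398) and (423,430), with the stud top at (582,80). The knob top is near (607,308), the long-bar tile is on the left (+y), the short-bar tile is on the right, and the pointer is at (585,205).

```bash
python3 - <<'E'
from h import *
D=np.load('c0.npz',allow_pickle=True);a=D['a'].item();b=D['b'].item()
T=lambda x,y:(219.6+(x-333.3)/5.833,147.6+y/5.833)
S=lambda x,y:(194.6+.3*x*1.0,179.6+.3*y)
q=[onz(b,*T(*p),12) for p in[(397,92),(747,60),(778,398),(423,430)]]
q=np.array(q)[:,:2];print(q.round(1));c=q.mean(0)
y=(q[0]-q[1]+q[3]-q[2]);y/=np.linalg.norm(y);x=np.array([y[1],-y[0]])
print('c',c,'yaw',np.degrees(np.arctan2(x[1],x[0])),np.linalg.norm(q[0]-q[1]),np.linalg.norm(q[1]-q[2]))
print('stud',c+42*x,'knob line',c-40*x, c-40*x+30*y)
print('studtop z92',onz(b,*T(582,80),92),tri(b,T(582,80),a,S(113,38)))
print('knobtop',onz(b,*T(607,306),60.5),tri(b,T(607,306),a,S(233,97)))
# dark knurled ring outline in the top view
for s in [tri(b,T(572,92),a,S(115,58))]:print('ring',s)
for t in(396,):pass
print('tiles',onz(b,*T(452,348),14),onz(b,*T(737,324),14))
print('scene px of ring centres', [((proj(a,[*(c+42*x),z])-[194.6,179.6])/.3).round(0) for z in (60,70,80,92)])
h=c+42*x; print('top px',[((proj(b,[*h,z])-[219.6,147.6])*5.833+[333.3,0]).round(0) for z in (34,70,80,92)])
E
```

```text
[[ 544.3  -59.1]
 [ 553.1 -200.4]
 [ 415.  -206.9]
 [ 406.5  -66.9]]
c [ 479.70885707 -133.31473241] yaw 3.499208687187777 141.54992087652235 138.24764456698736
stud [ 521.63055401 -130.75127273] knob line [ 439.78343141 -135.75612258] [ 437.95238878 -105.81205334]
studtop z92 [ 524.44300734 -133.51276636   92.        ] (array([ 526.36466187, -133.38551799,   86.07094285]), np.float64(0.5752883125976754))
knobtop [ 444.53150981 -140.37390192   60.5       ] (array([ 444.19634983, -140.50310841,   60.77274269]), np.float64(0.6140972042369836))
ring (array([ 524.25229815, -129.92640804,   74.28099858]), np.float64(1.259559342656571))
tiles [438.57435669 -79.1175008   14.        ] [ 444.69626815 -191.8432561    14.        ]
scene px of ring centres [array([119.,  79.]), array([119.,  64.]), array([118.,  50.]), array([117.,  32.])]
top px [array([576., 127.]), array([575., 103.]), array([575.,  96.]), array([575.,  88.])]
```

```bash
cat >> h.py <<'E'
from scipy.spatial.transform import Rotation as Ro
def delta(X):
    s=bot.get_state(); R=Ro.from_rotvec(s['tool_rot']).as_matrix(); return R.T@(np.array(X)-s['tool_pos'])/10
def st():
    s=bot.get_state(); print('t',round(s['t'],2),'j',s['joints'].round(3),'p',s['tool_pos'].round(1),'F',s['contact_force'].round(2),'M',s['ft_torque'].round(3),'w',round(s['gripper_width'],3),'g',round(s['grasp_force'],1))
E
python3 - <<'E'
from h import *
D=np.load('c0.npz',allow_pickle=True);a=D['a'].item();b=D['b'].item()
print('vise',tri(b,(185/1.5,215/1.5),a,(180/1.5,322/1.5)),tri(b,(230/1.5,208/1.5),a,(205/1.5,307/1.5)))
print(delta([524,-132,375]))
R=Ro.from_rotvec(bot.get_state()['tool_rot']).as_matrix();print(R.round(3))
E
```

```text
vise (array([546.64123376, 145.42077537, 151.59252233]), np.float64(22.52379766284473)) (array([562.87963023,  89.70245532, 140.16447988]), np.float64(11.528474642187138))
[-53.97199936 -62.22654045 -11.8785552 ]
[[-0.956  0.293 -0.001]
 [ 0.293  0.956 -0.001]
 [ 0.    -0.001 -1.   ]]
```

>>> {"api": "play_rows", "payload": {"increments": [{"z":-2.5,"x":-2.7,"y":-3.1},{"z":-2.5,"x":-2.7,"y":-3.1},{"x":-2.7,"y":-3.1,"wz":-0.04},{"x":-2.7,"y":-3.1},{"x":-2.7,"y":-3.1},{"x":-2.7,"y":-3.1},{"x":-2.7,"y":-3.1},{"x":-2.7,"y":-3.1},{"x":-2.7,"y":-3.1},{"x":-2.7,"y":-3.1},{"x":-2.7,"y":-3.1},{"x":-2.7,"y":-3.1},{"x":-2.7,"y":-3.1},{"x":-2.7,"y":-3.1},{"x":-2.7,"y":-3.1},{"x":-2.7,"y":-3.1},{"x":-2.7,"y":-3.1},{"x":-2.7,"y":-3.1},{"x":-2.7,"y":-3.1},{}]}}

```text
$.increments[0]: bad value
```

```bash
python3 - <<'E'
from h import *
st();print(delta([524,-132,150]))
E
```

```text
t 0.2 j [ 1.099  0.246  1.559  0.     1.339 -0.174] p [190.6 621.1 255.6] F [ 0.6   0.36 -0.86] M [-0.023  0.01  -0.025] w 0.996 g 0.0
[-53.97684504 -62.19940575  10.62142791]
```

>>> {"api": "play_rows", "payload": {"increments": [{"x":-2.7,"y":-3.1,"z":-2.5,"wx":0,"wy":0,"wz":0,"jaw":0},{"x":-2.7,"y":-3.1,"z":-2.5,"wx":0,"wy":0,"wz":0,"jaw":0}]}}

```text
t: 0.4
tool_pos: [223.8, 545.2, 304.9]
tool_rot: [-0.463, -3.106, 0.006]
contact_force: [1.7, 0.0, 0.8]
gripper_width: 1.004
grasp_force: 0.0
```

>>> {"api": "play_rows", "payload": {"increments": [{"x":-2.7,"y":-3.11,"z":0,"wx":0,"wy":0,"wz":0,"jaw":0},{"x":-2.7,"y":-3.11,"z":0,"wx":0,"wy":0,"wz":0,"jaw":0},{"x":-2.7,"y":-3.11,"z":0,"wx":0,"wy":0,"wz":0,"jaw":0},{"x":-2.7,"y":-3.11,"z":0,"wx":0,"wy":0,"wz":0,"jaw":0},{"x":-2.7,"y":-3.11,"z":0,"wx":0,"wy":0,"wz":0,"jaw":0},{"x":-2.7,"y":-3.11,"z":0,"wx":0,"wy":0,"wz":0,"jaw":0},{"x":-2.7,"y":-3.11,"z":0,"wx":0,"wy":0,"wz":0,"jaw":0},{"x":-2.7,"y":-3.11,"z":0,"wx":0,"wy":0,"wz":0,"jaw":0},{"x":-2.7,"y":-3.11,"z":0,"wx":0,"wy":0,"wz":0,"jaw":0},{"x":-2.7,"y":-3.11,"z":0,"wx":0,"wy":0,"wz":0,"jaw":0},{"x":-2.7,"y":-3.11,"z":0,"wx":0,"wy":0,"wz":0,"jaw":0},{"x":-2.7,"y":-3.11,"z":0,"wx":0,"wy":0,"wz":0,"jaw":0},{"x":-2.7,"y":-3.11,"z":0,"wx":0,"wy":0,"wz":0,"jaw":0},{"x":-2.7,"y":-3.11,"z":0,"wx":0,"wy":0,"wz":0,"jaw":0},{"x":-2.7,"y":-3.11,"z":0,"wx":0,"wy":0,"wz":0,"jaw":0},{"x":-2.7,"y":-3.11,"z":0,"wx":0,"wy":0,"wz":0,"jaw":0},{"x":-2.7,"y":-3.11,"z":0,"wx":0,"wy":0,"wz":0,"jaw":0},{"x":-2.7,"y":-3.11,"z":0,"wx":0,"wy":0,"wz":0,"jaw":0}]}}

```text
t: 2.2
tool_pos: [524.8, -133.2, 306.1]
tool_rot: [-0.467, -3.107, -0.0]
contact_force: [0.1, 0.8, 0.6]
gripper_width: 1.0
grasp_force: 0.0
```

```bash
python3 - <<'E'
from h import *
st();print(delta([524,-132,150]))
E
```

```text
t 2.2 j [-0.458 -0.05   1.783  0.     1.408 -1.731] p [ 524.8 -133.2  306.1] F [0.06 0.76 0.58] M [0.021 0.001 0.001] w 1.0 g 0.0
[ 0.11095224  0.08538857 15.60929465]
```

>>> {"api": "play_rows", "payload": {"increments": [{"x":0,"y":0,"z":2.6,"wx":0,"wy":0,"wz":-0.14,"jaw":0},{"x":0,"y":0,"z":2.6,"wx":0,"wy":0,"wz":-0.14,"jaw":0},{"x":0,"y":0,"z":2.6,"wx":0,"wy":0,"wz":-0.14,"jaw":0},{"x":0,"y":0,"z":2.6,"wx":0,"wy":0,"wz":-0.14,"jaw":0},{"x":0,"y":0,"z":2.6,"wx":0,"wy":0,"wz":-0.14,"jaw":0},{"x":0,"y":0,"z":2.6,"wx":0,"wy":0,"wz":-0.14,"jaw":0}]}}

```text
t: 2.8
tool_pos: [524.3, -131.4, 149.2]
tool_rot: [0.85, -3.024, -0.0]
contact_force: [0.1, -0.4, 0.2]
gripper_width: 0.998
grasp_force: 0.0
```

```bash
python3 - <<'E'
from h import *
st();print(delta([523,-131.5,74]))
a=cam('scene');b=cam('top')
A=cv2.resize(a['color'][150:250,185:305],None,fx=3,fy=3,interpolation=cv2.INTER_CUBIC)
B=cv2.resize(b['color'][128:228,210:310],None,fx=4,fy=4,interpolation=cv2.INTER_CUBIC)
A=cv2.copyMakeBorder(A,0,100,0,0,cv2.BORDER_CONSTANT)
cv2.imwrite('pics/z1.png',np.hstack([A,B])[:,:,::-1])
E
```

```text
t 2.8 j [-0.455  0.116  1.915 -0.     1.11  -2.574] p [ 524.3 -131.4  149.2] F [ 0.11 -0.45  0.21] M [-0.032  0.023 -0.004] w 0.998 g 0.0
[0.11818083 0.06224778 7.51857553]
```

View pics/z1.png

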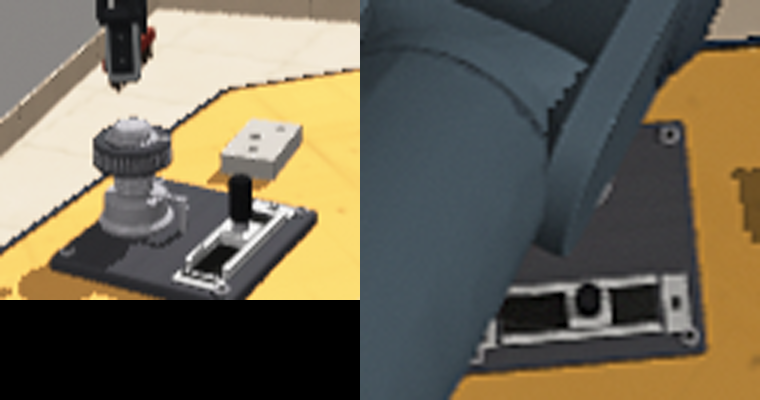

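Left: the jaws are above the gauge, with the near fingertip at (124,85) and the stud top at (131,125). Right: the arm hides the stud, the knob is still mid-track at (588,300), and the short-bar tile is at (677,303). Descending now and closing gently.

>>> {"api": "play_rows", "payload": {"increments": [{"x":0.03,"y":0.02,"z":1.9,"wx":0,"wy":0,"wz":0,"jaw":0},{"x":0.03,"y":0.02,"z":1.9,"wx":0,"wy":0,"wz":0,"jaw":0},{"x":0.03,"y":0.02,"z":1.9,"wx":0,"wy":0,"wz":0,"jaw":0},{"x":0.03,"y":0,"z":1.8,"wx":0,"wy":0,"wz":0,"jaw":0}]}}

```text
t: 3.3
tool_pos: [524.1, -132.0, 76.2]
tool_rot: [-0.836, 3.027, -0.002]
contact_force: [0.5, -0.2, -0.5]
gripper_width: 1.002
grasp_force: 0.0
```

>>> {"api": "play_rows", "payload": {"increments": [{"x":0,"y":0,"z":0,"wx":0,"wy":0,"wz":0,"jaw":60},{"x":0,"y":0,"z":0,"wx":0,"wy":0,"wz":0,"jaw":60},{"x":0,"y":0,"z":0,"wx":0,"wy":0,"wz":0,"jaw":110},{"x":0,"y":0,"z":0,"wx":0,"wy":0,"wz":0,"jaw":110},{"x":0,"y":0,"z":0,"wx":0,"wy":0,"wz":0,"jaw":110},{"x":0,"y":0,"z":0,"wx":0,"wy":0,"wz":0,"jaw":110}], "grip_force": 20}}

```text
t: 3.9
tool_pos: [523.1, -130.3, 77.1]
tool_rot: [0.84, -3.027, -0.005]
contact_force: [-4.3, 7.4, 6.4]
gripper_width: 0.65
grasp_force: 21.2
```

```bash
python3 - <<'E'
from h import *
st();s=bot.get_state();R=Ro.from_rotvec(s['tool_rot']).as_matrix();print('F tool',R.T@s['contact_force'])
E
```

```text
t 3.9 j [-4.550e-01  2.300e-01  1.941e+00  2.000e-03  9.730e-01 -2.569e+00] p [ 523.1 -130.3   77.1] F [-4.32  7.37  6.43] M [ 1.241  0.879 -0.008] w 0.65 g 21.2
F tool [-0.09196015  8.55984591 -6.40521097]
```

>>> {"api": "play_rows", "payload": {"increments": [{"x":0,"y":0.2,"z":-0.05,"wx":0,"wy":0,"wz":0,"jaw":130},{"x":0,"y":0,"z":0,"wx":0,"wy":0,"wz":0,"jaw":140},{"x":0,"y":0,"z":0,"wx":0,"wy":0,"wz":0,"jaw":140}], "grip_force": 80}}

```text
t: 4.2
tool_pos: [523.0, -130.2, 77.6]
tool_rot: [-0.84, 3.026, -0.001]
contact_force: [-2.5, 1.8, 8.6]
gripper_width: 0.632
grasp_force: 85.2
```

```bash
cat >> h.py <<'E'
def q():
    st();s=bot.get_state();R=Ro.from_rotvec(s['tool_rot']).as_matrix();print('F tool',(R.T@s['contact_force']).round(2),'yaw y_tool',np.arctan2(R[1,1],R[0,1]).round(4))
E
python3 -c "
from h import *
q()"
```

```text
t 4.2 j [-0.455  0.227  1.943  0.     0.969 -2.567] p [ 523.  -130.2   77.6] F [-2.46  1.76  8.59] M [0.504 0.578 0.003] w 0.632 g 85.2
F tool [ 1.19  2.77 -8.6 ] yaw y_tool 2.1123
```

>>> {"api": "play_rows", "payload": {"increments": [{"x":0,"y":0,"z":0.006,"wx":0,"wy":0,"wz":0.1,"jaw":140},{"x":0,"y":0,"z":0.006,"wx":0,"wy":0,"wz":0.1,"jaw":140},{"x":0,"y":0,"z":0.006,"wx":0,"wy":0,"wz":0.1,"jaw":140},{"x":0,"y":0,"z":0.006,"wx":0,"wy":0,"wz":0.1,"jaw":140}]}}

```text
t: 4.6
tool_pos: [522.9, -129.8, 77.4]
tool_rot: [-0.217, 3.133, 0.001]
contact_force: [-2.5, 4.7, 9.2]
gripper_width: 0.634
grasp_force: 85.7
```

```bash
python3 -c "
from h import *
q()"
```

```text
t 4.6 j [-4.540e-01  2.270e-01  1.944e+00  1.000e-03  9.700e-01 -2.164e+00] p [ 522.9 -129.8   77.4] F [-2.51  4.66  9.16] M [0.843 0.561 0.217] w 0.634 g 85.7
F tool [ 1.83  4.96 -9.16] yaw y_tool 1.7089
```

>>> {"api": "play_rows", "payload": {"increments": [{"x":0,"y":0,"z":0.009,"wx":0,"wy":0,"wz":0.14,"jaw":140},{"x":0,"y":0,"z":0.009,"wx":0,"wy":0,"wz":0.14,"jaw":140},{"x":0,"y":0,"z":0.009,"wx":0,"wy":0,"wz":0.14,"jaw":140},{"x":0,"y":0,"z":0.009,"wx":0,"wy":0,"wz":0.14,"jaw":140},{"x":0,"y":0,"z":0.009,"wx":0,"wy":0,"wz":0.14,"jaw":140},{"x":0,"y":0,"z":0.009,"wx":0,"wy":0,"wz":0.14,"jaw":140},{"x":0,"y":0,"z":0.009,"wx":0,"wy":0,"wz":0.14,"jaw":140},{"x":0,"y":0,"z":0.009,"wx":0,"wy":0,"wz":0.14,"jaw":140},{"x":0,"y":0,"z":0.009,"wx":0,"wy":0,"wz":0.14,"jaw":140},{"x":0,"y":0,"z":0.009,"wx":0,"wy":0,"wz":0.14,"jaw":140},{"x":0,"y":0,"z":0.009,"wx":0,"wy":0,"wz":0.14,"jaw":140},{"x":0,"y":0,"z":0.009,"wx":0,"wy":0,"wz":0.14,"jaw":140},{"x":0,"y":0,"z":0.009,"wx":0,"wy":0,"wz":0.14,"jaw":140},{"x":0,"y":0,"z":0.009,"wx":0,"wy":0,"wz":0.14,"jaw":140}]}}

```text
t: 6.0
tool_pos: [524.2, -128.6, 76.2]
tool_rot: [2.483, 1.922, 0.008]
contact_force: [3.0, 10.2, 5.5]
gripper_width: 0.633
grasp_force: 85.3
```

```bash
python3 -c "
from h import *
q()"
```

```text
t 6.0 j [-0.452  0.23   1.943  0.005  0.965 -0.202] p [ 524.2 -128.6   76.2] F [ 3.02 10.24  5.49] M [ 1.454 -0.568  0.21 ] w 0.633 g 85.3
F tool [10.69  0.38 -5.46] yaw y_tool -0.2532
```

>>> {"api": "play_rows", "payload": {"increments": [{"x":0.1,"y":0,"z":0.006,"wx":0,"wy":0,"wz":0.1,"jaw":140},{"x":0,"y":0,"z":0.006,"wx":0,"wy":0,"wz":0.1,"jaw":140},{"x":0,"y":0,"z":0.006,"wx":0,"wy":0,"wz":0.1,"jaw":140}]}}

```text
t: 6.3
tool_pos: [524.5, -128.7, 76.0]
tool_rot: [2.74, 1.532, 0.007]
contact_force: [3.5, 4.4, 3.5]
gripper_width: 0.634
grasp_force: 85.1
```

```bash
python3 -c "
from h import *
q()"
```

```text
t 6.3 j [-0.451  0.231  1.943  0.003  0.963  0.098] p [ 524.5 -128.7   76. ] F [3.49 4.39 3.5 ] M [ 0.738 -0.54   0.206] w 0.634 g 85.1
F tool [ 5.57  0.7  -3.48] yaw y_tool -0.5512
```

>>> {"api": "play_rows", "payload": {"increments": [{"x":0.02,"y":0,"z":0.006,"wx":0,"wy":0,"wz":0.1,"jaw":140},{"x":0.02,"y":0,"z":0.006,"wx":0,"wy":0,"wz":0.1,"jaw":140},{"x":0,"y":0,"z":0.006,"wx":0,"wy":0,"wz":0.1,"jaw":140}]}}

```text
t: 6.6
tool_pos: [524.8, -128.8, 75.8]
tool_rot: [2.938, 1.105, 0.007]
contact_force: [2.7, 2.5, 2.4]
gripper_width: 0.627
grasp_force: 84.9
```

```bash
python3 -c "
from h import *
q()"
```

```text
t 6.6 j [-0.451  0.231  1.942  0.002  0.962  0.399] p [ 524.8 -128.8   75.8] F [2.7  2.5  2.44] M [ 0.36  -0.457  0.161] w 0.627 g 84.9
F tool [ 3.69 -0.09 -2.43] yaw y_tool -0.8511
```

>>> {"api": "play_rows", "payload": {"increments": [{"x":0,"y":0,"z":0.006,"wx":0,"wy":0,"wz":0.1,"jaw":140},{"x":0,"y":0,"z":0.006,"wx":0,"wy":0,"wz":0.1,"jaw":140},{"x":0,"y":0,"z":0.006,"wx":0,"wy":0,"wz":0.1,"jaw":140}]}}

```text
t: 6.9
tool_pos: [525.0, -129.1, 75.8]
tool_rot: [3.068, 0.658, 0.008]
contact_force: [4.4, 2.7, 3.1]
gripper_width: 0.633
grasp_force: 84.9
```

```bash
python3 -c "
from h import *
q()"
```

```text
t 6.9 j [-0.451  0.232  1.942  0.     0.962  0.697] p [ 525.  -129.1   75.8] F [4.43 2.74 3.13] M [ 0.232 -0.529  0.999] w 0.633 g 84.9
F tool [ 5.18 -0.67 -3.11] yaw y_tool -1.1486
```

>>> {"api": "play_rows", "payload": {"increments": [{"x":0,"y":0,"z":0,"wx":0,"wy":0,"wz":0,"jaw":140},{"x":0,"y":0,"z":0,"wx":0,"wy":0,"wz":0,"jaw":140},{"x":0,"y":0,"z":0,"wx":0,"wy":0,"wz":0,"jaw":140}]}}

```text
t: 7.2
tool_pos: [525.0, -129.1, 75.7]
tool_rot: [3.067, 0.665, 0.008]
contact_force: [4.0, 3.6, 5.6]
gripper_width: 0.624
grasp_force: 84.9
```

```bash
python3 -c "
from h import *
q()"
```

```text
t 7.2 j [-4.510e-01  2.320e-01  1.942e+00  1.000e-03  9.620e-01  6.920e-01] p [ 525.  -129.1   75.7] F [4.04 3.61 5.57] M [ 0.367 -0.788  0.723] w 0.624 g 84.9
F tool [ 5.2  -1.58 -5.55] yaw y_tool -1.1435
```

>>> {"api": "play_rows", "payload": {"increments": [{"x":0,"y":0,"z":0,"wx":0,"wy":0,"wz":0.05,"jaw":150},{"x":0,"y":0,"z":0,"wx":0,"wy":0,"wz":0,"jaw":150},{"x":0,"y":0,"z":0,"wx":0,"wy":0,"wz":0,"jaw":150}], "grip_force": 100}}

```text
t: 7.5
tool_pos: [525.0, -129.2, 75.9]
tool_rot: [3.083, 0.589, 0.008]
contact_force: [4.6, 2.4, 5.2]
gripper_width: 0.629
grasp_force: 103.5
```

```bash
python3 -c "
from h import *
q()
a=cam('scene')
save(a,'s2.png',(205,170,295,240),8)
q()"
```

```text
t 7.5 j [-4.510e-01  2.320e-01  1.942e+00  1.000e-03  9.620e-01  7.410e-01] p [ 525.  -129.2   75.9] F [4.56 2.45 5.25] M [ 0.355 -0.696  0.878] w 0.629 g 103.5
F tool [ 5.16 -0.57 -5.23] yaw y_tool -1.193
t 7.55 j [-4.510e-01  2.320e-01  1.942e+00  1.000e-03  9.620e-01  7.410e-01] p [ 525.  -129.2   75.9] F [5.71 3.27 5.97] M [ 0.319 -0.728  0.832] w 0.629 g 103.5
F tool [ 6.54 -0.91 -5.95] yaw y_tool -1.193
```

View pics/s2.png

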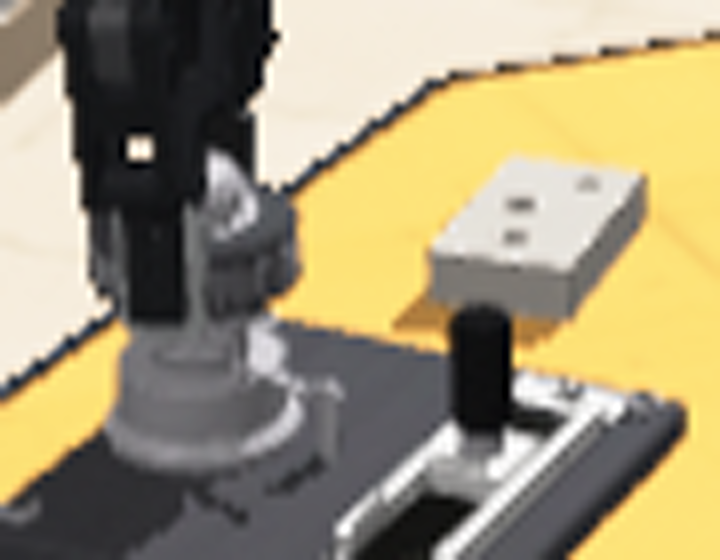

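The near finger is gripping the ring at (150,250), the pointer is by (330,400), and the knob is at (482,370). The held moment is about 0.85 N m, so the stud has given about 0.28 rad and the gauge is nipped up. The count is about 2.9 rad, or 0.47 turn, which means the short bar. Releasing and lifting.

>>> {"api": "play_rows", "payload": {"increments": [{"x":0,"y":0,"z":0,"wx":0,"wy":0,"wz":0,"jaw":0},{"x":0,"y":0,"z":0,"wx":0,"wy":0,"wz":0,"jaw":0},{"x":0,"y":0,"z":0,"wx":0,"wy":0,"wz":0,"jaw":0},{"x":0,"y":0,"z":0,"wx":0,"wy":0,"wz":0,"jaw":0},{"x":0,"y":0,"z":0,"wx":0,"wy":0,"wz":0,"jaw":0},{"x":0,"y":0,"z":-1,"wx":0,"wy":0,"wz":0,"jaw":0},{"x":0,"y":0,"z":-2.5,"wx":0,"wy":0,"wz":0,"jaw":0},{"x":0,"y":0,"z":-2.5,"wx":0,"wy":0,"wz":0,"jaw":0},{"x":0,"y":0,"z":-2,"wx":0,"wy":0,"wz":0,"jaw":0}]}}

```text
t: 8.45
tool_pos: [523.1, -128.8, 156.0]
tool_rot: [3.086, 0.584, 0.002]
contact_force: [1.0, -0.0, 0.2]
gripper_width: 1.004
grasp_force: 0.0
```

```bash
python3 -c "
from h import *
q();s=bot.get_state();print(Ro.from_rotvec(s['tool_rot']).as_matrix().round(3))"
```

```text
t 8.45 j [-0.452  0.101  1.918  0.     1.121  0.745] p [ 523.1 -128.8  156. ] F [ 1.03 -0.01  0.16] M [-0.025 -0.016 -0.023] w 1.004 g 0.0
F tool [ 0.95  0.38 -0.16] yaw y_tool -1.1969
[[ 0.931  0.365  0.002]
 [ 0.365 -0.931 -0.001]
 [ 0.001  0.001 -1.   ]]
```

>>> {"api": "play_rows", "payload": {"increments": [{"x":0,"y":0,"z":0,"wx":0,"wy":0,"wz":0.11,"jaw":255},{"x":0,"y":0,"z":0,"wx":0,"wy":0,"wz":0.1,"jaw":255},{"x":0,"y":0,"z":0,"wx":0,"wy":0,"wz":0.1,"jaw":255},{"x":-2.7,"y":-1,"z":0,"wx":0,"wy":0,"wz":0,"jaw":255},{"x":-2.7,"y":-1,"z":0,"wx":0,"wy":0,"wz":0,"jaw":255},{"x":-2.7,"y":-1,"z":0,"wx":0,"wy":0,"wz":0,"jaw":255},{"x":0,"y":0,"z":0,"wx":0,"wy":0,"wz":0,"jaw":255},{"x":0,"y":0,"z":0,"wx":0,"wy":0,"wz":0,"jaw":255}], "grip_force": 20}}

```text
t: 9.25
tool_pos: [440.2, -104.0, 154.6]
tool_rot: [3.139, 0.1, 0.003]
contact_force: [-0.6, -0.4, -0.8]
gripper_width: -0.002
grasp_force: 0.0
```

```bash
python3 -c "
from h import *
q();print(delta([440,-104,70]))
a=cam('scene');save(a,'s3.png',(195,130,315,220),6)"
```

```text
t 9.25 j [-0.484 -0.109  2.13   0.     1.119  1.024] p [ 440.2 -104.   154.6] F [-0.61 -0.36 -0.84] M [ 0.014 -0.003  0.018] w -0.002 g 0.0
F tool [-0.63  0.32  0.84] yaw y_tool -1.5071
[-3.03517223e-02 -6.07048748e-03  8.46060974e+00]
```

View pics/s3.png

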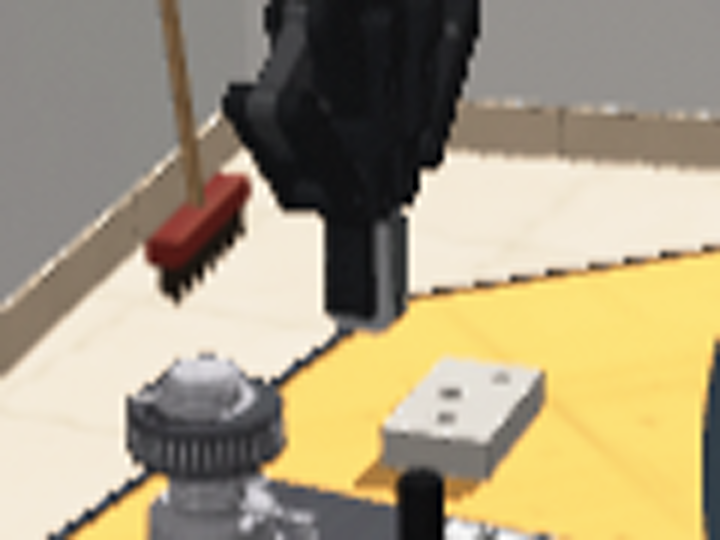

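The shut fingers hang free, with tips at (366,325), and the knob top is at (420,475). The gauge sits untouched at (205,420). Descending and pushing toward the short bar.

>>> {"api": "play_rows", "payload": {"increments": [{"x":0,"y":0,"z":2.8,"wx":0,"wy":0,"wz":0,"jaw":255},{"x":0,"y":0,"z":2.8,"wx":0,"wy":0,"wz":0,"jaw":255},{"x":0,"y":0,"z":2.8,"wx":0,"wy":0,"wz":0,"jaw":255},{"x":0,"y":0,"z":0,"wx":0,"wy":0,"wz":0,"jaw":255}]}}

```text
t: 9.7
tool_pos: [438.2, -102.9, 66.8]
tool_rot: [-3.136, -0.1, 0.01]
contact_force: [-1.6, 1.2, -0.7]
gripper_width: 0.001
grasp_force: 0.0
```

>>> {"api": "play_rows", "payload": {"increments": [{"x":0,"y":0.5,"z":0,"wx":0,"wy":0,"wz":0,"jaw":255},{"x":0,"y":0.5,"z":0,"wx":0,"wy":0,"wz":0,"jaw":255},{"x":0,"y":0.4,"z":0,"wx":0,"wy":0,"wz":0,"jaw":255},{"x":0,"y":0.4,"z":0,"wx":0,"wy":0,"wz":0,"jaw":255},{"x":0,"y":0.4,"z":0,"wx":0,"wy":0,"wz":0,"jaw":255}]}}

```text
t: 10.2
tool_pos: [441.9, -126.3, 70.6]
tool_rot: [3.14, 0.1, 0.002]
contact_force: [1.0, 1.8, 1.8]
gripper_width: -0.0
grasp_force: 1.1
```

```bash
python3 -c "
from h import *
q()"
```

```text
t 10.2 j [-5.260e-01  6.700e-02  2.143e+00  1.000e-03  9.300e-01  9.810e-01] p [ 441.9 -126.3   70.6] F [1.05 1.79 1.77] M [ 0.262 -0.05   0.036] w -0.0 g 1.1
F tool [ 1.16 -1.72 -1.76] yaw y_tool -1.5072
```

>>> {"api": "play_rows", "payload": {"increments": [{"x":0,"y":0.4,"z":0,"wx":0,"wy":0,"wz":0,"jaw":255},{"x":0,"y":0.4,"z":0,"wx":0,"wy":0,"wz":0,"jaw":255},{"x":0,"y":0.3,"z":0,"wx":0,"wy":0,"wz":0,"jaw":255},{"x":0,"y":0.2,"z":0,"wx":0,"wy":0,"wz":0,"jaw":255},{"x":0,"y":0,"z":0,"wx":0,"wy":0,"wz":0,"jaw":255}]}}

```text
t: 10.7
tool_pos: [442.0, -139.1, 69.7]
tool_rot: [3.14, 0.1, -0.0]
contact_force: [0.1, 0.1, 0.5]
gripper_width: 0.002
grasp_force: 0.2
```

```bash
python3 -c "
from h import *
q()"
```

```text
t 10.7 j [-0.55   0.079  2.133 -0.     0.93   0.957] p [ 442.  -139.1   69.7] F [0.06 0.1  0.46] M [ 0.061 -0.077 -0.09 ] w 0.002 g 0.2
F tool [ 0.07 -0.09 -0.46] yaw y_tool -1.5072
```

>>> {"api": "play_rows", "payload": {"increments": [{"x":0,"y":0.2,"z":0,"wx":0,"wy":0,"wz":0,"jaw":255},{"x":0,"y":0.2,"z":0,"wx":0,"wy":0,"wz":0,"jaw":255},{"x":0,"y":0,"z":0,"wx":0,"wy":0,"wz":0,"jaw":255}]}}

```text
t: 11.0
tool_pos: [442.2, -142.8, 69.6]
tool_rot: [-3.14, -0.1, 0.001]
contact_force: [-0.5, 1.4, 0.6]
gripper_width: -0.003
grasp_force: 0.6
```

```bash
python3 -c "
from h import *
q();a=cam('scene');save(a,'s4.png',(225,150,305,230),7)"
```

```text
t 11.0 j [-0.557  0.082  2.129 -0.     0.93   0.95 ] p [ 442.2 -142.8   69.6] F [-0.53  1.44  0.58] M [ 0.135 -0.008  0.015] w -0.003 g 0.6
F tool [-0.44 -1.47 -0.58] yaw y_tool -1.5071
```

View pics/s4.png

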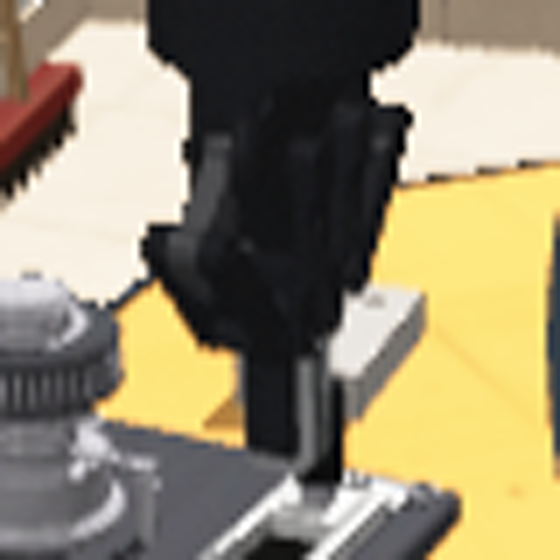

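The fingers at (285,410) are pushing the knob just behind them at (325,440), and the carriage at (310,500) is near the far end of the track. Creeping on until the stop is felt.

>>> {"api": "play_rows", "payload": {"increments": [{"x":0,"y":0.15,"z":0,"wx":0,"wy":0,"wz":0,"jaw":255},{"x":0,"y":0.15,"z":0,"wx":0,"wy":0,"wz":0,"jaw":255},{"x":0,"y":0,"z":0,"wx":0,"wy":0,"wz":0,"jaw":255}]}}

```text
t: 11.35
tool_pos: [442.2, -143.7, 69.5]
tool_rot: [-3.135, -0.098, 0.002]
contact_force: [-0.2, 11.6, 5.3]
gripper_width: -0.002
grasp_force: 5.8
```

```bash
python3 -c "
from h import *
q()"
```

```text
t 11.35 j [-0.561  0.084  2.127  0.004  0.934  0.945] p [ 442.2 -143.7   69.5] F [-0.24 11.6   5.33] M [ 1.74  -0.096  0.009] w -0.002 g 5.8
F tool [  0.48 -11.62  -5.27] yaw y_tool -1.5081
```

The stop is felt at 11.6 N, where expected. Backing off, lifting and retreating for a last look.

>>> {"api": "play_rows", "payload": {"increments": [{"x":0,"y":-0.4,"z":0,"wx":0,"wy":0,"wz":0,"jaw":255},{"x":0,"y":-0.8,"z":0,"wx":0,"wy":0,"wz":0,"jaw":255},{"x":0,"y":0,"z":-2,"wx":0,"wy":0,"wz":0,"jaw":255},{"x":0,"y":0,"z":-4,"wx":0,"wy":0,"wz":0,"jaw":255},{"x":0,"y":0,"z":-4,"wx":0,"wy":0,"wz":0,"jaw":255},{"x":0,"y":0,"z":-4,"wx":0,"wy":0,"wz":0,"jaw":255},{"x":0,"y":-4,"z":-2,"wx":0,"wy":0,"wz":0,"jaw":255},{"x":0,"y":-4.5,"z":0,"wx":0,"wy":0,"wz":0,"jaw":255},{"x":0,"y":-4.5,"z":0,"wx":0,"wy":0,"wz":0,"jaw":255},{"x":0,"y":-4.5,"z":0,"wx":0,"wy":0,"wz":0,"jaw":255},{"x":0,"y":-4.5,"z":0,"wx":0,"wy":0,"wz":0,"jaw":255},{"x":0,"y":-4.5,"z":0,"wx":0,"wy":0,"wz":0,"jaw":255},{"x":0,"y":0,"z":0,"wx":0,"wy":0,"wz":0,"jaw":255}]}}

```text
t: 12.65
tool_pos: [423.7, 134.8, 229.7]
tool_rot: [-3.139, -0.112, -0.0]
contact_force: [-0.1, -0.3, 0.4]
gripper_width: -0.001
grasp_force: 0.0
```

```bash
python3 -c "
from h import *
q();a=cam('scene');b=cam('top')
A=cv2.resize(a['color'][150:250,195:295],None,fx=4,fy=4,interpolation=cv2.INTER_CUBIC)
B=cv2.resize(b['color'][138:238,210:310],None,fx=4,fy=4,interpolation=cv2.INTER_CUBIC)
cv2.imwrite('pics/z5.png',np.hstack([A,B])[:,:,::-1])"
```

```text
t 12.65 j [ 5.200e-02 -2.340e-01  2.089e+00  1.000e-03  1.286e+00  1.551e+00] p [423.7 134.8 229.7] F [-0.08 -0.29  0.43] M [-0.039  0.016 -0.017] w -0.001 g 0.0
F tool [-0.1   0.29 -0.43] yaw y_tool -1.4998
```

View pics/z5.png

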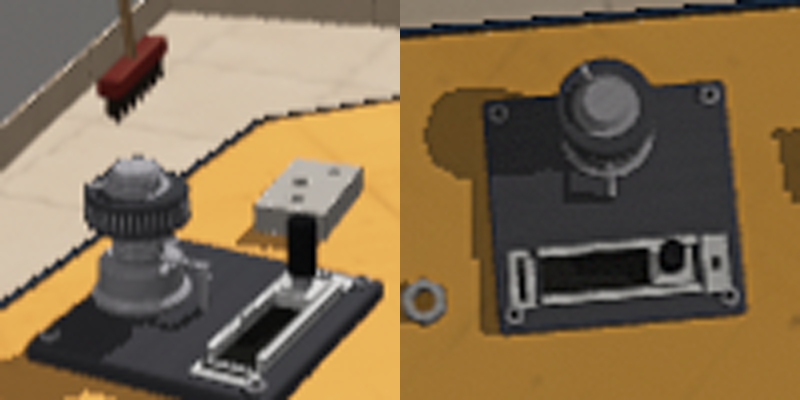

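The final picture shows the white line gone from lower right to upper left at (587,70), about half a turn and in line with the 0.47 turn count. The pointer is back at rest at (612,185), and the knob at (671,255) stands at the short-bar end. The loose parts haven't moved.

```bash
python3 -c "
from h import *
print(bot.close_job())"
```

```text
the job is handed in; nothing more can be done
None
```

The gauge bound after about 0.47 turn and was nipped up to about 0.28–0.33 rad of stud give, then released; the slide stands at the short-bar end stop, and the job is handed in, though no verdict came back.

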